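Set the combination on the chisel case

TASK

The flat wooden tool case on the bench is locked by two combination dials on its lid. Turn the bigger dial first until its pointer is at three dots, then turn the smaller dial until its pointer is at two dots, and let go of both. Do not turn the round speed knob on the grey box beside the case.

Things in the scene. Friction and masses are not known exactly. Their poses are not given: they have to be found in the camera images.
- big_dial_grip (a point): Grip point on the dial's axis, 117 mm above the bench. Black upright bar 18 mm thick, from blunt tail 32 mm to pointed nose 40 mm off the axis, white line on top from axis to nose; bar top at 124 mm, its foot at 94 mm on an aluminium disc 68 mm across. Turns with the dial: x along the bar to the nose, z up. Pinch the bar's long sides from straight above
- big_dial (a joint): Angle of the bigger dial, rad, clockwise from above, stops at 0 and 2.8. Nose at one dot 0.35, two dots 1.05, three dots 1.75, four dots 2.45; the white dot groups lie on its fixed dark steel plate (152 mm across, top at 86 mm), on the half away from the robot. 1.4 points along the case's +x. Stays where left: friction 0.05 N m, no spring, no clicks
- small_dial_grip (a point): Grip point on the dial's axis, 117 mm above the bench. Black upright bar 13 mm thick, from blunt tail 21 mm to pointed nose 26 mm off the axis, white line on top from axis to nose; bar top at 124 mm, its foot at 94 mm on an aluminium disc 44 mm across. Turns with the dial: x along the bar to the nose, z up. Pinch the bar's long sides from straight above
- small_dial (a joint): Angle of the smaller dial, rad, clockwise from above, stops at 0 and 2.8. Nose at one dot 0.35, two dots 1.05, three dots 1.75, four dots 2.45; the white dot groups lie on its fixed dark steel plate (132 mm across, top at 86 mm), on the half away from the robot. 1.4 points along the case's +x. Stays where left: friction 0.05 N m, no spring, no clicks
- case: Flat pale wooden case with brass corners, fixed to the bench, 220 (x) x 360 (y) x 80 mm high, origin under its centre, x away from the robot. The dials sit on its lid at y = +85 and -85 mm, either one on either side. A glue bottle (120 mm high) and a steel cylinder (60 mm) stand beyond it, 170 mm or more from its centre
- speed_mark (a point): Outer end of the white line on the round black speed knob (42 mm across, 22 mm high) on a grey box 120 x 100 x 60 mm beside the case, left or right, 300 mm from its centre; the point is 18 mm off the knob's axis, 84 mm above the bench. A wooden block of drill bits, 85 mm high at most, stands at the case's other end

How it is judged (in metres and radians):
On the way, in this order (a step that is already met when the one before it is completed fails the run):
1. the bigger dial points at three dots, within 12 degrees (value of joint big_dial between 1.54 and 1.96 rad and velocity of joint big_dial between -0.05 and 0.05 rad/s), for 0.2 s.
2. then the smaller dial points at two dots, within 12 degrees, the bigger one still at three (value of joint small_dial between 0.84 and 1.26 rad and velocity of joint small_dial between -0.05 and 0.05 rad/s and value of joint big_dial between 1.54 and 1.96 rad), for 0.2 s.
At the end, for the whole second after the job is handed in: The bigger dial reads 1.75 (three dots) and the smaller 1.05 (two dots), each within 0.21 rad (12 degrees), both at rest (all of step 2 and velocity of joint big_dial between -0.05 and 0.05 rad/s); the robot touches nothing.
It fails at once if the speed knob on the grey box is turned (its mark moves more than 6 mm) (distance of speed_mark from where it was at the start of the episode above 0.006 m).
It also fails if it takes over 45 s, if anything falls off the work surface, if the arm or the gripper's body presses on something with over 40 N, if the wrist force passes 120 N, or if a joint passes its speed limit or range.

ROBOT

A 6-joint arm with a two-finger parallel gripper is mounted at the origin on the work surface. World frame = base frame: x ahead of the robot, y to its left, z up, the work surface at z = 0. Lengths are in m, angles in degrees, forces in N, time in s.
With the tool pointing down it reaches from about 0.3 to 0.75 m from the base axis. Payload 8.5 kg.
Tool frame: the origin (TCP) lies on the centre line of the jaws, within the pads' length; the fingertips stand 11 mm ahead of it and the grasp point (between the pads) lies 8 mm behind it; z points along the fingers, y is the line along which they close (so a half turn about z gives the same grasp; the last joint's range is limited). The gripper opens to 85 mm and grips with 20 to 120 N. Pads are 22 mm wide; open, the fingers measure 114 mm over their backs; the gripper's body (76 mm by 85 mm) begins 54 mm behind the grasp point. The pads swing forward as they close: fully open they stand 13 mm farther back than shut.
Start: joints at [-85.904, 21.807, 74.336, -0, 83.858, -12.336], TCP at [0.156, -0.528, 0.242] pointing down, gripper open.
Joint ranges: [-178.18, 178.18], [-50.72, 133.34], [12.68, 142.11], [-81.47, 261.47], [9.98, 163.14], [-165.26, 165.26]. Speed limits (degrees/s): [136.94, 136.94, 180, 180, 180, 180].

INTERFACE

Orientations are given as a 3x3 rotation matrix whose columns are the frame's x, y, z axes.
In Python, from rig import env gives the robot as it stands.
- The arm moves only by the tool move_tool, called after ">>>" by a JSON object that holds its "op" and its "data". Schema: {"type":"object","properties":{"segments":{"type":"array","items":{"type":"object","properties":{"x":{"type":"number"},"y":{"type":"number"},"z":{"type":"number"},"rz":{"type":"number"},"aperture":{"type":"number"}},"additionalProperties":false,"required":["aperture"]},"minItems":1,"maxItems":10},"grip_force":{"type":"number"},"only":{"type":"string"},"quiet":{"type":"boolean"},"lines":{"type":"string"}},"required":["segments"],"additionalProperties":false}. segments is a list of rows, 1 to 10 of them, each an object with the fields x, y, z (the shift in shares of the most that a row can go, 1 being 50 mm), rz (a turn about the tool's z in shares of 90 degrees (1.0 is 90 degrees)), aperture (the finger opening in m); a field left out counts as zero (the opening has to be given); each row shifts and turns the commanded pose from where the row before left it, along the tool's axes as they then stand; what a row does not reach is not made up. A row lasts 1/10 s, in which the tool goes at most 0.05 m and 8.59 degrees, less where a joint would pass 70% of its speed; a pose out of reach is approached as far as the arm can. The fingers move at their own pace and stop on an object; grip_force is the grip in N (left out, the last holds). Time passes only in rows, so rows that do not move let the fingers close. The tool returns the time, the measured TCP pose, the force, the opening and the grip force at its end. only (a regular expression) keeps the lines of the reply that match it, lines (a string "A,B") keeps lines A to B, and quiet returns only ok. No shift or turn number may pass 1 either way. Input that does not fit is refused with a message, and nothing moves.
- env.observe(): the state, without advancing time (a new reading comes with each control period).
- env.get_image(name): name is "side" or "top" or "wrist"; returns a dict with "pixels" (480x640x3 uint8, red, green, blue), "K" (3x3 intrinsics, pixels), "extrinsics" (4x4, takes a point from world to camera coordinates). Camera axes: x right, y down, z forward; pixel columns grow to the right and rows downward; lengths in m; the calibration is good to about 2 mm. A picture is of the moment at which its call begins. There is no depth.
- env.close_job(): hands the job in; it is judged then, once.
The state is a dict: "time_s": time; "q": joint angles; "qvel": joint speeds; "joint_efforts": joint torques, N m; "position": TCP position; "tool_rot": TCP orientation; "ft_force": force on the tool from outside, world axes, zero at the start; "wrist_torque": the same for the moment, N m; "grip_width": finger opening in m; "gripper_force": force on a finger pad.
Only numpy, scipy, OpenCV 4.12 (cv2) and the standard library are available. Lean on these libraries where they do the work, as an engineer would, in place of code of your own. Each camera call takes 0.05 s, during which the arm holds its last target. There are 200 camera calls.

## Working session

There is one attempt and no reset: what is moved stays moved. The work goes in short steps, Python scripts to look and compute and a tool call to move; the robot and the scene stay as the last step left them, time stands still between calls to the robot, and variables do not carry over. Pictures are saved under pics/ and viewed, at most 10 in all, crops included, and the job is handed in when it is done.

```bash
ls; mkdir -p pics
```

Run:
```python
from rig import env
import cv2,numpy as np
for n in("top","side"):
    r=env.get_image(n); cv2.imwrite(f"pics/{n}0.png",r["pixels"][:,:,::-1]); print(n,r["K"].tolist(),np.round(r["extrinsics"],4).tolist())
s=env.observe();print(s["time_s"],s["position"],s["tool_rot"],s["grip_width"])
```

```text
pics
rig.py
top [[454.221599968927, 0.0, 316.4100600845983], [0.0, 454.221599968927, 247.24627488968642], [0.0, 0.0, 1.0]] [[0.0314, -0.9995, 0.0033, 0.0617], [-0.9784, -0.0314, -0.2042, 0.5769], [0.2042, 0.0032, -0.9789, 0.9312], [0.0, 0.0, 0.0, 1.0]]
side [[498.2212460618946, 0.0, 323.54739951892634], [0.0, 498.2212460618946, 232.99042380384222], [0.0, 0.0, 1.0]] [[-0.9654, -0.2603, -0.0172, 0.5524], [-0.1536, 0.6204, -0.7691, 0.0989], [0.2109, -0.7398, -0.6389, 0.9841], [0.0, 0.0, 0.0, 1.0]]
0.1 [ 0.15555347 -0.52729152  0.24177295] [[ 9.59169738e-01  2.82831046e-01 -1.12756470e-04]
 [ 2.82830947e-01 -9.59168878e-01  1.31082297e-03]
 [ 2.62588936e-04 -1.28919275e-03 -9.99999135e-01]] 0.08525757222401385
```

View pics/top0.png

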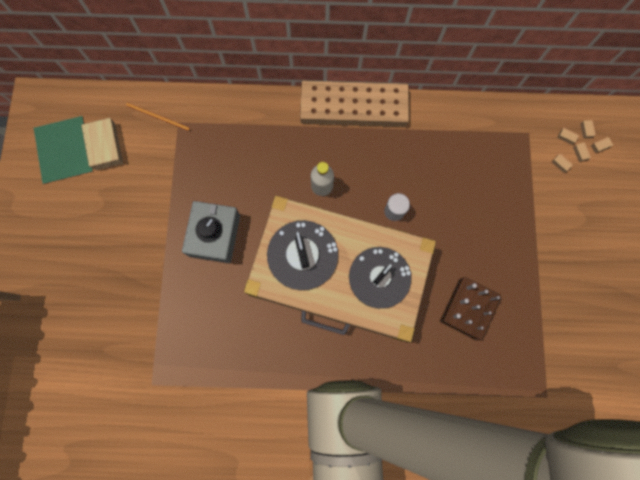

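View pics/side0.png

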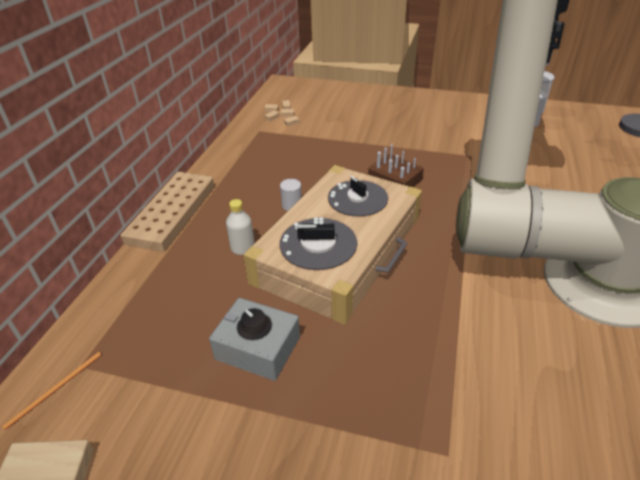

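The top view shows the big dial on the left at about (302,255), with its nose up and slightly left near (297,235). The small dial is at (380,277) with its nose near (391,266). The grey box is at (210,230), left of the case. The side view shows the big plate at (318,243) and the small plate at (358,198). Next I measure these by mask and triangulation.

Create h.py:
```python
import numpy as np,cv2
def ray(r,uv):
    E=r["extrinsics"];R=E[:3,:3];c=-R.T@E[:3,3]
    d=R.T@np.linalg.inv(r["K"])@np.array([uv[0],uv[1],1.]);return c,d/np.linalg.norm(d)
def plane(r,uv,z):
    c,d=ray(r,uv);return c+d*(z-c[2])/d[2]
def tri(r1,a,r2,b):
    c1,d1=ray(r1,a);c2,d2=ray(r2,b)
    t=np.linalg.lstsq(np.c_[d1,-d2],c2-c1,rcond=None)[0]
    p,q=c1+t[0]*d1,c2+t[1]*d2;return (p+q)/2,np.linalg.norm(p-q)
def plate(r,seed,win=55):
    """dark plate outline near seed: hull of dark low-saturation blob -> ellipse"""
    p=r["pixels"].astype(int);m=((p.max(2)<105)&(p.max(2)-p.min(2)<25)).astype(np.uint8)
    w=np.zeros_like(m);x,y=seed;w[y-win:y+win,x-win:x+win]=1;m*=w
    cs=cv2.findContours(m,cv2.RETR_EXTERNAL,cv2.CHAIN_APPROX_NONE)[0]
    h=cv2.convexHull(max(cs,key=cv2.contourArea))
    f=np.zeros_like(m);cv2.drawContours(f,[h],-1,1,-1)
    c=max(cv2.findContours(f,cv2.RETR_EXTERNAL,cv2.CHAIN_APPROX_NONE)[0],key=cv2.contourArea)
    return cv2.fitEllipse(c)
```

Run:
```python
from rig import env
from h import *
t=env.get_image("top");s=env.get_image("side")
C=[]
for n,a,b in(("big",(302,255),(318,243)),("small",(380,277),(358,198))):
    ea,eb=plate(t,a),plate(s,b,50)
    P,g=tri(t,ea[0],s,eb[0]);print(n,np.round(ea[0]+ea[1],1),np.round(eb[0]+eb[1],1),P.round(4),round(g,4),plane(t,ea[0],.086).round(4),plane(s,eb[0],.086).round(4)); C.append(P)
d=C[0]-C[1];print("sep",np.linalg.norm(d),"yaw",np.degrees(np.arctan2(-d[0],d[1])))
im=cv2.resize(t["pixels"][205:325,240:440],None,fx=4,fy=4,interpolation=cv2.INTER_CUBIC)
cv2.imwrite("pics/crop.png",im[:,:,::-1])
```

```text
big [302.3 255.   67.9  69.4] [318.3 244.5  47.8  75.5] [0.5525 0.1094 0.0775] 0.001 [0.5514 0.1092 0.086 ] [0.5492 0.1187 0.086 ]
small [379.7 277.4  59.   61.2] [357.5 197.8  34.9  56.4] [ 0.5094 -0.0551  0.0815] 0.0002 [ 0.5089 -0.0545  0.086 ] [ 0.5082 -0.049   0.086 ]
sep 0.17010600227854497 yaw -14.660410824618115
```

View pics/crop.png

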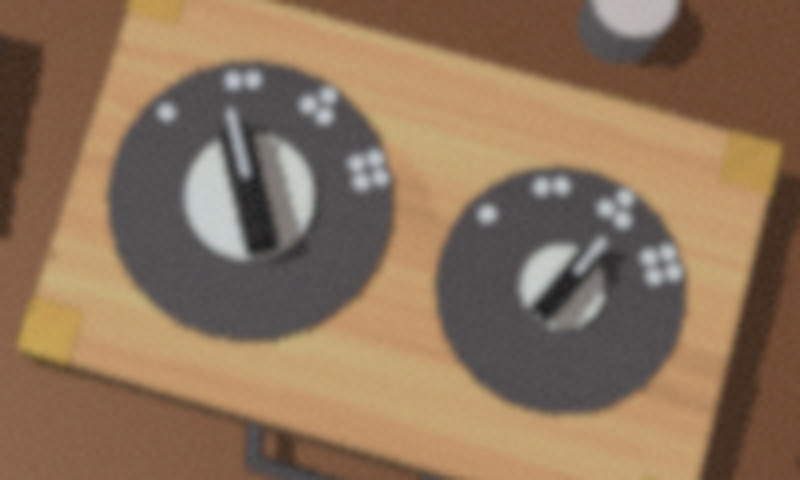

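Run:
```python
from rig import env
from h import *
t=env.get_image("top")
f=lambda u,v:((u+.5)/4-.5+240,(v+.5)/4-.5+205)
deg=lambda v:np.degrees(np.arctan2(v[1],v[0]))
for n,tip,tail,c in(("big",(231,108),(262,250),(.5514,.1092)),("small",(605,240),(543,313),(.5092,-.0548))):
    a,b=plane(t,f(*tip),.124),plane(t,f(*tail),.124);u=a-b;y=deg(u)
    ax=b+u/np.linalg.norm(u)*(.032 if n=="big" else .021)
    print(n,"len",np.linalg.norm(u),"yaw",y,"val",1.4-np.radians(y+14.66),"axis",ax.round(4),"tip yaw",deg(a[:2]-c),a.round(4))
for c,L in(((.5514,.1092),[(166,112),(243,80),(319,105),(368,171)]),((.5092,-.0548),[(487,214),(552,186),(616,208),(660,265)])):
    for g in L:
        p=plane(t,f(*g),.086)[:2]-c;print(round(deg(p),1),1.4-np.radians(deg(p)+14.66))
o=env.observe();R=o["tool_rot"]
print(R.T@(np.array([.5514,.1092,.242])-o["position"]))
```

```text
big len 0.07543511542530953 yaw 14.246221944968099 val 0.8954912527480674 axis [0.5505 0.1091 0.124 ] tip yaw 14.379428367413697 [0.5926 0.1198 0.124 ]
small len 0.04918343904464455 yaw -39.27687590922862 val 1.829645536170912 axis [ 0.5083 -0.0539  0.124 ] tip yaw -39.07717154943439 [ 0.5301 -0.0718  0.124 ]
44.9 0.36063389462869
5.7 1.045210673042244
-32.8 1.7168020954985401
-73.3 2.424325577407207
44.7 0.3641876334677585
4.9 1.0582931140034995
-32.9 1.7190109984297457
-73.8 2.4317075557342025
[ 5.59739231e-01 -4.98637614e-01  4.52707722e-04]
```

Units first: shifts go in shares of 50 mm and turns go in shares of 90 degrees. So 0.03 m is 0.6, -0.027 m is -0.54.

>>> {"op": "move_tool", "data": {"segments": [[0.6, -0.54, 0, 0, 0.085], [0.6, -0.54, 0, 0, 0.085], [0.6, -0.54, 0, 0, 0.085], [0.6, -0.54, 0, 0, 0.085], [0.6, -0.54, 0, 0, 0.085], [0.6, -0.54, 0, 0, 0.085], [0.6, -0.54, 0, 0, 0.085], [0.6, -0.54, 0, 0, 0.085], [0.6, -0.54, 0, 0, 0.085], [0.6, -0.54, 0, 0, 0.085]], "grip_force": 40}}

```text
refused: segments[0]: [0.6, -0.54, 0, 0, 0.085] is not of type 'object' (schema: type "object"). Nothing was moved.
```

The error is about the shape of the input: a list of objects with named fields. Fixing that and sending the same move.

>>> {"op": "move_tool", "data": {"segments": [{"x":0.6, "y":-0.54, "aperture":0.085}, {"x":0.6, "y":-0.54, "aperture":0.085}, {"x":0.6, "y":-0.54, "aperture":0.085}, {"x":0.6, "y":-0.54, "aperture":0.085}, {"x":0.6, "y":-0.54, "aperture":0.085}, {"x":0.6, "y":-0.54, "aperture":0.085}, {"x":0.6, "y":-0.54, "aperture":0.085}, {"x":0.6, "y":-0.54, "aperture":0.085}, {"x":0.6, "y":-0.54, "aperture":0.085}, {"x":0.6, "y":-0.54, "aperture":0.085}], "grip_force": 40}}

```text
time_s: 1.25
position: [0.3675, -0.1822, 0.2424]
tool_rot: [[0.959, 0.283, 0.0], [0.283, -0.959, -0.0], [0.0, 0.0, -1.0]]
ft_force: [-0.3, -0.9, 0.1]
grip_width: 0.085
gripper_force: 0.0
```

>>> {"op": "move_tool", "data": {"segments": [{"x":0.6, "y":-0.54, "aperture":0.085}, {"x":0.6, "y":-0.54, "aperture":0.085}, {"x":0.6, "y":-0.54, "aperture":0.085}, {"x":0.6, "y":-0.54, "aperture":0.085}, {"x":0.6, "y":-0.54, "aperture":0.085}, {"x":0.6, "y":-0.54, "aperture":0.085}, {"x":0.6, "y":-0.54, "aperture":0.085}, {"x":0.6, "y":-0.54, "aperture":0.085}, {"x":0.2, "y":-0.12, "rz":0.0233, "aperture":0.085}, {"aperture":0.085}]}}

```text
time_s: 2.25
position: [0.5444, 0.1013, 0.2417]
tool_rot: [[0.968, 0.249, -0.001], [0.249, -0.968, 0.0], [-0.001, -0.0, -1.0]]
ft_force: [0.0, -1.2, 0.1]
grip_width: 0.0853
gripper_force: 0.0
```

Run:
```python
from rig import env
from h import *
o=env.observe();R=o["tool_rot"]
print(np.degrees(np.arctan2(R[1,0],R[0,0])),R.T@(np.array([.551,.1092,.242])-o["position"]))
w=env.get_image("wrist");cv2.imwrite("pics/w1.png",w["pixels"][:,:,::-1])
np.savez("w1.npz",**w)
```

```text
14.445394405044063 [ 0.00836924 -0.00604458 -0.0002665 ]
```

View pics/w1.png

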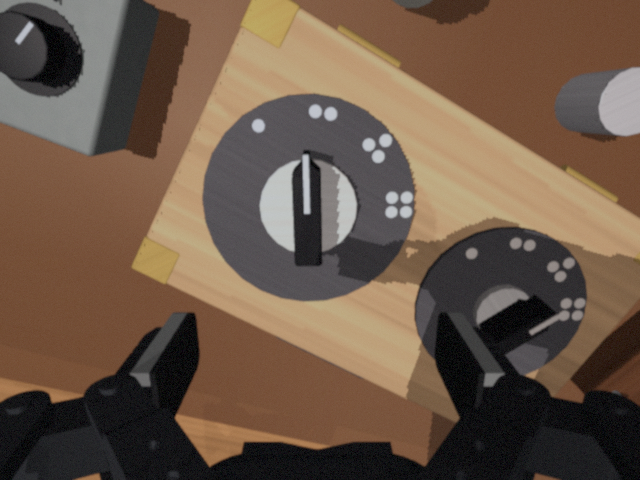

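The wrist view shows the big bar running from its nose at (305,152) to its tail at (308,264). The inner end of the white line, which marks the axis, is at (307,213). The bar lines up with the tool x axis. I check heights across wrist and top.

Run:
```python
from rig import env
from h import *
w=dict(np.load("w1.npz"));t=env.get_image("top")
f=lambda u,v:((u+.5)/4-.5+240,(v+.5)/4-.5+205)
print("nose",tri(t,f(231,108),w,(305.5,152)),"axis",tri(t,f(246,180),w,(307,213)))
p=[plane(w,x,.124) for x in((305.5,152),(307,213),(308,265))];print(np.round(p,4))
u=p[0]-p[2];print("yaw",np.degrees(np.arctan2(u[1],u[0])))
e=plate(w,(309,197),115);print("plate",e,plane(w,e[0],.086),tri(t,(302.3,255),w,e[0]))
# small plate dots/axis line
q=[plane(w,x,.124) for x in((565,313),(531,332))];u=q[0]-q[1];print("small",np.round(q,4),np.degrees(np.arctan2(u[1],u[0])))
o=env.observe();R=o["tool_rot"]
print(R.T@(np.array([.551,.1092,.110])-o["position"]))
```

```text
nose (array([0.59278356, 0.12056489, 0.12282229]), np.float64(0.001508641857937103)) axis (array([0.55588054, 0.11102601, 0.12047581]), np.float64(0.0005201825774891171))
[[0.5928 0.1213 0.124 ]
 [0.5567 0.1114 0.124 ]
 [0.5232 0.1024 0.124 ]]
yaw 15.188800353077918
plate ((308.4290771484375, 197.11814880371094), (205.3522491455078, 210.2349090576172), 98.77890014648438) [0.5587356  0.11180066 0.086     ] (array([0.55486958, 0.11049594, 0.06702014]), np.float64(0.0014379169011064852))
small [[ 0.5326 -0.0737  0.124 ]
 [ 0.5135 -0.0574  0.124 ]] -40.51282804156849
[ 0.00964991 -0.00743029  0.13208553]
```

In the tool's units: 0.04 m is 0.8, -0.0077 m is -0.154.

>>> {"op": "move_tool", "data": {"segments": [{"x":0.24, "y":-0.154, "z":0.4, "aperture":0.085}, {"z":0.8, "aperture":0.085}, {"z":0.8, "aperture":0.05}, {"z":0.4, "aperture":0.05}, {"z":0.22, "aperture":0.04}, {"aperture":0.03}, {"aperture":0.03}], "grip_force": 40}}

```text
time_s: 3.05
position: [0.5542, 0.1099, 0.1126]
tool_rot: [[0.969, 0.247, 0.002], [0.247, -0.969, -0.0], [0.002, 0.001, -1.0]]
ft_force: [0.2, 0.3, 1.0]
grip_width: 0.0305
gripper_force: 0.0
```

Run:
```python
from rig import env
from h import *
w=env.get_image("wrist");cv2.imwrite("pics/w2.png",w["pixels"][:,:,::-1])
```

```text
(no output)
```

View pics/w2.png

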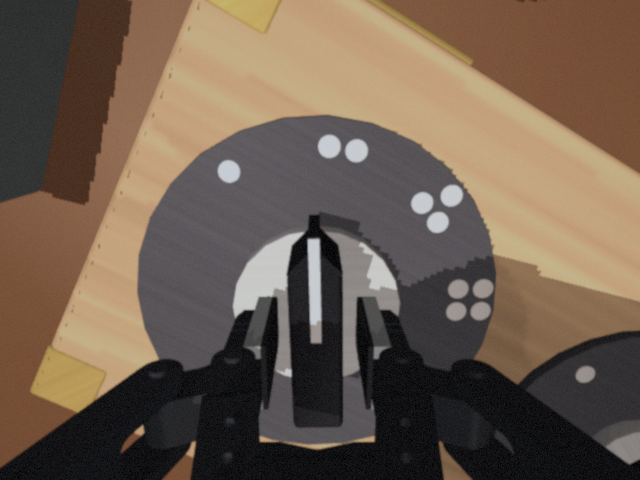

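The bar is centred between the pads, and its axis at about (315,343) lies beside them. I close and turn about 49° clockwise.

>>> {"op": "move_tool", "data": {"segments": [{"aperture":0.01}, {"aperture":0.01}, {"aperture":0.01}, {"aperture":0.01}], "grip_force": 40}}

```text
time_s: 3.5
position: [0.5542, 0.1102, 0.1128]
tool_rot: [[0.969, 0.248, 0.003], [0.248, -0.969, -0.0], [0.002, 0.001, -1.0]]
ft_force: [-1.2, -1.5, 6.9]
grip_width: 0.0172
gripper_force: 41.1
```

>>> {"op": "move_tool", "data": {"segments": [{"rz":0.0556, "aperture":0.01}, {"rz":0.0556, "aperture":0.01}, {"rz":0.0556, "aperture":0.01}, {"rz":0.0556, "aperture":0.01}, {"rz":0.0556, "aperture":0.01}, {"rz":0.0556, "aperture":0.01}, {"rz":0.0556, "aperture":0.01}, {"rz":0.0556, "aperture":0.01}, {"rz":0.0556, "aperture":0.01}, {"rz":0.0478, "aperture":0.01}]}}

```text
time_s: 4.5
position: [0.5541, 0.1094, 0.1128]
tool_rot: [[0.818, -0.576, 0.002], [-0.576, -0.818, -0.002], [0.003, 0.001, -1.0]]
ft_force: [-2.0, -6.4, 8.0]
grip_width: 0.0172
gripper_force: 41.4
```

>>> {"op": "move_tool", "data": {"segments": [{"aperture":0.01}, {"aperture":0.01}, {"aperture":0.01}]}}

```text
time_s: 4.8
position: [0.5541, 0.1094, 0.1128]
tool_rot: [[0.819, -0.573, 0.002], [-0.573, -0.819, -0.002], [0.003, 0.001, -1.0]]
ft_force: [-1.6, -5.0, 6.9]
grip_width: 0.017
gripper_force: 41.3
```

In the tool's units: -0.04 m is -0.8, 0.034 m is 0.68, 4.7 degrees / 90 = 0.0522.

>>> {"op": "move_tool", "data": {"segments": [{"aperture":0.05}, {"aperture":0.06}, {"z":-0.4, "aperture":0.06}, {"z":-0.8, "aperture":0.06}, {"x":0.2, "y":0.52, "z":-0.6, "aperture":0.06}, {"x":0.3, "y":0.8, "aperture":0.06}, {"x":0.3, "y":0.8, "aperture":0.06}, {"x":0.26, "y":0.68, "aperture":0.06}, {"x":0.14, "y":0.4, "rz":0.0522, "aperture":0.06}, {"aperture":0.06}], "grip_force": 40}}

```text
time_s: 5.8
position: [0.5107, -0.0571, 0.2014]
tool_rot: [[0.767, -0.642, 0.0], [-0.642, -0.767, -0.0], [0.0, 0.0, -1.0]]
ft_force: [-0.8, -0.4, -0.2]
grip_width: 0.06
gripper_force: 0.0
```

Run:
```python
from rig import env
from h import *
w=env.get_image("wrist");cv2.imwrite("pics/w3.png",w["pixels"][:,:,::-1]);np.savez("w3.npz",**w)
o=env.observe();R=o["tool_rot"]
print(np.degrees(np.arctan2(R[1,0],R[0,0])),R.T@(np.array([.511,-.0555,.112])-o["position"]))
```

```text
-39.738742877435506 [-0.00013968 -0.00011464  0.08934757]
```

View pics/w3.png

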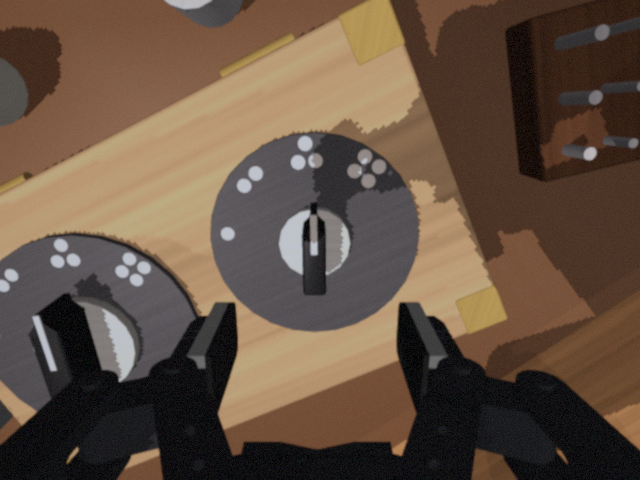

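The small bar is upright at column 314, with its nose at (314,204) and its axis near (314,254). The big bar's white line runs from (53,370) to (38,318). I check the small dial's height and the big dial's angle before going down.

Run:
```python
from rig import env
from h import *
w=dict(np.load("w3.npz"));t=env.get_image("top")
f=lambda u,v:((u+.5)/4-.5+240,(v+.5)/4-.5+205)
print("nose",tri(t,f(605,240),w,(314,204)))
p=[plane(w,x,.124) for x in((314,204),(314,254),(314,294))];print(np.round(p,4))
p=[plane(w,x,.124) for x in((38,318),(53,370))];u=p[0]-p[1];y=np.degrees(np.arctan2(u[1],u[0]));print("big",np.round(p,4),y,1.4-np.radians(y+14.66))
```

```text
nose (array([ 0.53211874, -0.07316663,  0.11392584]), np.float64(0.0007332773157397123))
[[ 0.5341 -0.0744  0.124 ]
 [ 0.513  -0.0567  0.124 ]
 [ 0.4949 -0.0414  0.124 ]]
big [[0.5842 0.0883 0.124 ]
 [0.5566 0.109  0.124 ]] -36.959890020406874 1.7892065036887255
```

>>> {"op": "move_tool", "data": {"segments": [{"z":0.6, "aperture":0.05}, {"z":0.6, "aperture":0.04}, {"z":0.4, "aperture":0.03}, {"z":0.18, "aperture":0.03}, {"aperture":0.03}, {"aperture":0.025}], "grip_force": 40}}

```text
time_s: 6.5
position: [0.5117, -0.0547, 0.1131]
tool_rot: [[0.771, -0.637, 0.001], [-0.637, -0.771, -0.0], [0.001, -0.001, -1.0]]
ft_force: [0.2, 0.2, -0.2]
grip_width: 0.0248
gripper_force: 0.0
```

The big dial reads about 1.77. Next I close on the small bar and turn it 45° counter-clockwise.

>>> {"op": "move_tool", "data": {"segments": [{"aperture":0.005}, {"aperture":0.005}, {"aperture":0.005}, {"aperture":0.005}], "grip_force": 40}}

```text
time_s: 6.9
position: [0.5114, -0.0554, 0.1136]
tool_rot: [[0.77, -0.638, 0.002], [-0.638, -0.77, -0.001], [0.002, -0.0, -1.0]]
ft_force: [-3.0, -1.1, 7.0]
grip_width: 0.0123
gripper_force: 41.1
```

>>> {"op": "move_tool", "data": {"segments": [{"rz":-0.05, "aperture":0.005}, {"rz":-0.05, "aperture":0.005}, {"rz":-0.05, "aperture":0.005}, {"rz":-0.05, "aperture":0.005}, {"rz":-0.05, "aperture":0.005}, {"rz":-0.05, "aperture":0.005}, {"rz":-0.05, "aperture":0.005}, {"rz":-0.05, "aperture":0.005}, {"rz":-0.05, "aperture":0.005}, {"rz":-0.05, "aperture":0.005}]}}

```text
time_s: 7.9
position: [0.5117, -0.0545, 0.1135]
tool_rot: [[0.995, 0.096, 0.002], [0.096, -0.995, 0.001], [0.002, -0.001, -1.0]]
ft_force: [0.4, 4.6, 6.5]
grip_width: 0.0122
gripper_force: 41.1
```

>>> {"op": "move_tool", "data": {"segments": [{"aperture":0.005}, {"aperture":0.005}, {"aperture":0.005}]}}

```text
time_s: 8.2
position: [0.5117, -0.0544, 0.1135]
tool_rot: [[0.996, 0.093, 0.002], [0.093, -0.996, 0.001], [0.002, -0.001, -1.0]]
ft_force: [-0.8, 3.9, 6.1]
grip_width: 0.0121
gripper_force: 41.1
```

Release, rise and look.

In the tool's units: -0.04 m is -0.8, -0.03 m is -0.6.

>>> {"op": "move_tool", "data": {"segments": [{"aperture":0.03}, {"aperture":0.04}, {"z":-0.4, "aperture":0.05}, {"z":-0.8, "aperture":0.05}, {"x":-0.4, "z":-0.8, "aperture":0.05}, {"x":-0.8, "z":-0.6, "aperture":0.05}, {"aperture":0.05}, {"aperture":0.05}]}}

```text
time_s: 9.0
position: [0.4513, -0.0608, 0.2428]
tool_rot: [[0.996, 0.092, 0.002], [0.092, -0.996, -0.001], [0.002, 0.001, -1.0]]
ft_force: [0.5, -0.7, -0.5]
grip_width: 0.0499
gripper_force: 0.0
```

Run:
```python
from rig import env
import cv2
w=env.get_image("wrist");t=env.get_image("top")
cv2.imwrite("pics/w4.png",w["pixels"][:,:,::-1])
im=cv2.resize(t["pixels"][205:325,240:440],None,fx=4,fy=4,interpolation=cv2.INTER_CUBIC)
cv2.imwrite("pics/t4.png",im[:,:,::-1])
```

```text
(no output)
```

View pics/w4.png

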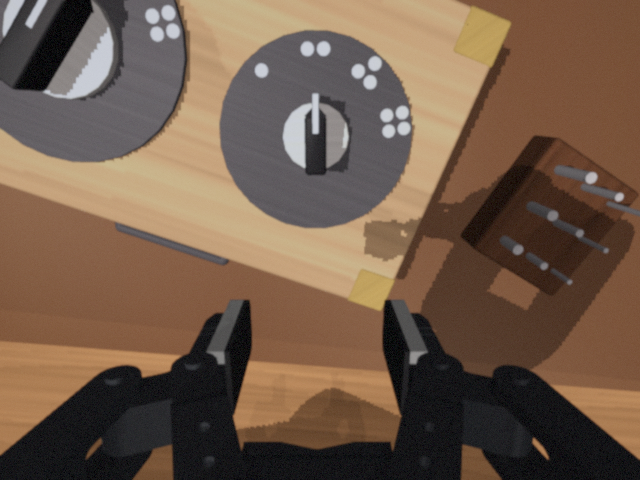

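View pics/t4.png

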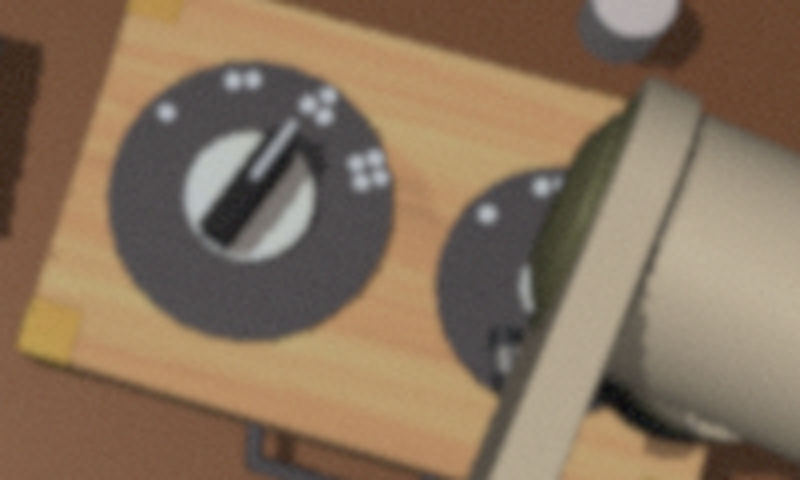

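The wrist view shows the small bar upright at column 315, with its nose (315,95) pointing at the two dots at (315,48). The top crop shows the big bar's nose at (297,122) pointing at the three dots at (319,105). The gripper is clear of everything.

```bash
python3 -c "
from rig import env
print(env.close_job())"
```

```text
the job is handed in; nothing more can be done
None
```

The job is handed in: the bigger dial points at three dots (about 1.75–1.79 rad), then the smaller at two dots (about 1.05 rad), with both released, the robot clear and the speed knob never approached; no verdict was returned.

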